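Set out the sweets canister on the dessert stand

ROBOT

A 7-joint arm with a two-finger parallel gripper is mounted at the origin on the work surface. World frame = base frame: x ahead of the robot, y to its left, z up, the work surface at z = 0. Lengths are in m, angles in degrees, forces in N, time in s.
With the tool pointing down it reaches from about 0.4 to 0.85 m from the base axis. Payload 4.5 kg.
Tool frame: the origin (TCP) lies midway between the tips of the shut fingers; the grasp point (between the pads) lies 19 mm behind it; x points along the fingers, z is the direction in which the jaws open and shut, and the axes are right-handed (so a half turn about x gives the same grasp; the last joint's range is limited). The gripper opens to 85 mm and grips with 20 to 120 N. Pads are 22 mm wide; open, the fingers measure 114 mm over their backs; the gripper's body (76 mm by 85 mm) begins 54 mm behind the grasp point. The pads swing forward as they close: fully open they stand 13 mm farther back than shut.
Start: joints at [70.863, 39.483, -11.15, 89.685, 9.013, 51.709, -12.324], TCP at [0.225, -0.583, 0.231] pointing down, gripper open.
Joint ranges: [-172.22, 172.22], [-26.19, 119.32], [-84.43, 86.54], [7.71, 146.69], [-57.33, 237.33], [2.42, 119.75], [-152.13, 152.13]. Speed limits (degrees/s): [147.25, 147.25, 180, 180, 180, 180, 180].

INTERFACE

Orientations are given as a 3x3 rotation matrix whose columns are the frame's x, y, z axes.
In Python, from plant import manip, read_camera, camera_model, job, spotter gives the robot as it stands.
- The arm moves only by the tool play_rows, never from a script. Its argument "rows" is a list of rows, each an object of numbers: "grip": the gripper command: -1 is fully open, 1 is shut, values between are in proportion; "dx", "dy", "dz": the shift along the tool's x, y, z in cm; "twist": the turn about the tool's x in rad. A call has exactly 8 rows; each row is the pose to reach, as a shift and turn from the pose commanded when the call began, along the tool's axes at that moment; what a row does not reach only later rows make up. A row lasts 1/10 s, in which the tool goes at most 50 mm and 8.59 degrees, less where a joint would pass 70% of its speed; a pose out of reach is approached as far as the arm can. A call with a gripper value outside its range is refused whole. The fingers move at their own pace and stop on an object; "squeeze" is the grip in N (left out, the last holds). Time passes only in rows, so rows that repeat a pose let the fingers close, or fill a call up. It gives the time, the measured TCP pose, the force and the opening at its end, in the units of the state.
- manip.sense(): the state, without advancing time (a new reading comes with each control period).
- read_camera(name): name is "side" or "top" or "wrist"; returns (picture, depth): 384x512x3 uint8, red, green, blue; 384x512 float32, m along the optical axis (not along the pixel's ray), 0 where there is no reading.
- camera_model(name): a dict with "mtx" (3x3 intrinsics, pixels), "world_to_cam" (4x4, takes a point from world to camera coordinates). Camera axes: x right, y down, z forward; pixel columns grow to the right and rows downward; lengths in m; the calibration is good to about 2 mm. A picture is of the moment at which its call begins: read the wrist's pose just before it. camera_model takes no time and is no camera call; for the wrist camera it gives the pose at the moment of the call.
- job.hand_in(): hands the job in, once; it reports no verdict.
Trained networks look in the newest picture that a camera, given by its name, has taken for a name from the list of things; names that differ only in an ending like _2 or _b are one class to them, and where a whole thing is asked for, a point or a joint stands for the part that bears it (a point fixed in the world has none). Each returns a list of dicts, best first, with "p" (0 to 1); they miss things now and then, are a little off and sometimes report something else, mostly with a low value. They report only what shows in the picture. A call takes as long as a camera call. They do not tell look-alikes from the thing itself.
- spotter.look_for(camera, thing): "box" ([left, top, right, bottom] as shares, 0 to 1, of the picture: columns of its width, rows of its height, round what is visible of it).
- spotter.mark_of(camera, thing): "point" ([column, row] as shares, 0 to 1, of the picture: columns of its width, rows of its height: a listed point, or the origin of a listed thing).
The state is a dict: "t": time; "qpos": joint angles; "qvel": joint speeds; "effort": joint torques, N m; "tcp_pos": TCP position; "tool_rot": TCP orientation; "wrist_force": force on the tool from outside, world axes, zero at the start; "wrist_torque": the same for the moment, N m; "opening": finger opening in m.
Only numpy, scipy, OpenCV 4.12 (cv2) and the standard library are available. Lean on these libraries where they do the work, as an engineer would, in place of code of your own. Each camera call takes 0.05 s, during which the arm holds its last target. There are 200 camera calls.

TASK

Open the pink sweets canister: take off its loose lid (the white tab is there to tip it up and lift it by) and lay it flat on the table, tab upwards. Then, keeping the canister upright so that nothing spills, set it down gently in the middle of the empty saucer of the dessert stand, under the big top plate. Leave the mint canister, the cupcakes, the glasses, the vase and the cake server where they are.

Things in the scene. Friction and masses are not known exactly. Their poses are not given: they have to be found in the camera images.
- canister: Pink sweets canister, loose, about 0.2 kg: outside diameter 56 mm, 70 mm high, straight side, wall 4 mm, open at the top once its lid is off, filled with sweets up to 22 mm below the rim. Origin: centre of its underside; z up. It starts standing on the table with the lid on.
- lid: Its loose pale-pink lid, 50 g: disc of diameter 62 mm, 4 mm thick, resting on the rim; under it a plug of diameter 43 mm, 6 mm deep, with 2.5 mm of play in the mouth. Origin: centre of the plug's underside (disc 6 to 10 mm above it; 64 mm above the canister's underside when on); z up. Laid flat it stands on its plug, origin at table height. Tab near the rim on its -x side.
- tab (a point): Middle of the top edge of the lid's white upright tab. The tab is a flat plate 9 mm thick along the lid's x, 26 mm wide along the lid's y, and stands 24 mm up from the disc (its foot is 24 mm below this point); its middle is 24 mm from the lid's axis, towards the lid's -x. Axes as the lid's.
- stand: Silver dessert stand, immovable. Origin: centre of its foot on the table. The post (diameter 16 mm, 329 mm high) carries three light-blue round saucers (flat, no rim, diameter 76 mm, 6 mm thick, top 80 mm above the table), centres 115 mm from the post, 120 degrees apart, on sloping arms. The empty one is on the stand's -x side, facing the robot within about 25 degrees.
- top_plate (a point): Centre of the top of the stand's round top plate, on the post axis: radius 110 mm, 8 mm thick, top 233 mm above the table, beads on its rim up to 239 mm, cupcakes farther in. Its edge ends 5 mm short of being over each saucer's middle, so a gripper coming straight down onto a saucer would hit it; leaning back 30 to 40 degrees, it passes.
- saucer (a point): Centre of the top surface of the empty saucer, 80 mm above the table. Axes as the stand's: the post is 115 mm away along +x, the open side is along -x.
- mint_canister: Bystander: closed mint-green canister, same shape and size as the pink one with its lid on (98 mm high with the tab), loose. Origin: centre of the underside.
- cupcake_a: Bystander: cupcake with cream top, diameter 54 mm, 59 mm high, loose, on one of the other saucers. Origin: centre of the underside.
- cupcake_b: Bystander: cupcake with pink top, the same size, loose, on the other saucer. Origin: centre of the underside.
- vase: Bystander: green glass vase, diameter 68 mm, 130 mm high, with pink and yellow flowers up to 230 mm, loose. Origin: centre of the underside.
- flute_a: Bystander: tall glass, foot diameter 60 mm, 190 mm high, loose. Origin: centre of the underside.
- flute_b: Bystander: second tall glass, the same.
- cake_server: Bystander: cake server with a white handle lying on the table, loose. Origin: under its middle.
Not all that is in view belongs to the job. What is shaped like the lid but black or blue is not meant.

How it is judged (in metres and radians):
On the way:
1. the lid lies flat on the table, tab upwards and let go, while the canister still stands on the table (height (world z) of lid below 0.006 m and angle between lid's own z axis and vertical below 0.12 rad and linear speed of lid below 0.03 m/s and height (world z) of canister below 0.01 m and contact force between the fingers and lid below 0.1 N), for 0.2 s.
At the end, for the whole second after the job is handed in: The pink canister stands at rest on the empty saucer, upright within 0.1 rad, its middle within 12 mm of the saucer's middle and its underside within 5 mm of the saucer's top; the lid lies at rest flat on the table (underside less than 6 mm up, within 0.12 rad of level), tab upwards (height (world z) of lid below 0.006 m and angle between lid's own z axis and vertical below 0.12 rad and linear speed of each of lid, canister below 0.03 m/s and horizontal distance between canister and saucer below 0.012 m and z of canister in the frame of saucer between -0.005 and 0.005 m and angle between canister's own z axis and vertical below 0.1 rad); the robot touches nothing.
It fails at once if the pink canister is tipped more than 0.5 rad (29 degrees), spilling sweets (angle between canister's own z axis and vertical above 0.5 rad).
It fails at once if the canister is dropped or banged on the stand: it moves faster than 0.4 m/s within 20 mm of its place on the saucer, or hits the stand with more than 40 N (contact force between canister and stand above 40 N or (distance between canister and saucer below 0.02 m and linear speed of canister above 0.4 m/s)).
It fails at once if a bystander is knocked over (tilted more than 0.4 rad) or shifted (a cupcake more than 20 mm, any other more than 30 mm) (distance of any of mint_canister, vase, flute_a, flute_b, cake_server from where it was at the start of the episode above 0.03 m or distance of any of cupcake_a, cupcake_b from where it was at the start of the episode above 0.02 m or angle between any of mint_canister, cupcake_a, cupcake_b, vase, flute_a, flute_b, cake_server's own z axis and vertical above 0.4 rad).
It also fails if it takes over 61 s, if anything falls off the work surface, if the arm or the gripper's body presses on something with over 40 N, if the wrist force passes 120 N, or if a joint passes its speed limit or range.

## Working session

There is one attempt and no reset: what is moved stays moved. The work goes in short steps, Python scripts to look and compute and a tool call to move; the robot and the scene stay as the last step left them, time stands still between calls to the robot, and variables do not carry over. Pictures are saved under pics/ and viewed, about 8 in all and at most 12, crops included, and the job is handed in when it is done.

Besides the shell and the picture viewer there is one more tool, called after "Request:" in YAML: its name, and indented under it one key for each argument. play_rows: Moves the arm, as the interface text tells. Its arguments: {"type":"object","properties":{"rows":{"type":"array"},"squeeze":{"type":"number"}},"required":["rows"]}

```bash
ls; mkdir -p pics; cat > h.py <<'E'
import numpy as np, cv2
from plant import manip, read_camera, camera_model, job, spotter
def snap(n):
    m=camera_model(n); p,d=read_camera(n); return p,d,m
def save(p,f): cv2.imwrite('pics/'+f,p[:,:,::-1])
def cloud(d,m):
    v,u=np.mgrid[:d.shape[0],:d.shape[1]]; K=m['mtx']
    c=np.stack([(u-K[0,2])/K[0,0]*d,(v-K[1,2])/K[1,1]*d,d],-1)
    T=np.linalg.inv(m['world_to_cam']); w=c@T[:3,:3].T+T[:3,3]; w[d==0]=np.nan; return w
def project(P,m):
    q=m['world_to_cam']@np.append(P,1); q=m['mtx']@q[:3]; return q[:2]/q[2]
E
python3 - <<'E'
from h import *
import pickle
ims=[]
for n in ['side','top']:
    p,d,m=snap(n); ims.append(p); w=cloud(d,m); np.savez(n+'.npz',p=p,w=w)
    for th in ['canister','lid','tab','stand','saucer','top_plate','mint_canister','vase','flute_a','cake_server','cupcake_a']:
        for r in spotter.mark_of(n,th)[:2]:
            u,v=np.array(r['point'])*[512,384]; i,j=int(np.clip(v,0,383)),int(np.clip(u,0,511))
            print(n,th,round(r['p'],2),int(u),int(v),w[i,j].round(3))
save(np.vstack(ims)[:, :],'a.png')
s=manip.sense();print(s['t'],s['tcp_pos'],s['tool_rot'],s['opening'])
E
```

```text
pics
side canister 0.65 334 271 [0.57  0.3   0.035]
side canister 0.41 248 191 [0.687 0.021 0.234]
side lid 0.61 367 260 [0.45  0.33  0.028]
side lid 0.58 364 297 [0.554 0.412 0.01 ]
side tab 0.72 366 257 [0.447 0.322 0.032]
side tab 0.54 348 250 [0.521 0.301 0.098]
side saucer 0.75 269 204 [0.675 0.109 0.235]
side saucer 0.16 338 271 [0.565 0.312 0.043]
side top_plate 0.66 246 190 [0.711 0.046 0.267]
side top_plate 0.25 191 191 [ 0.715 -0.314  0.033]
side vase 0.61 192 193 [ 0.713 -0.312  0.024]
side flute_a 0.79 316 305 [0.685 0.343 0.008]
side flute_a 0.59 277 300 [0.764 0.26  0.01 ]
side cake_server 0.68 205 167 [ 0.583 -0.427  0.022]
side cake_server 0.34 351 249 [0.434 0.251 0.002]
side cupcake_a 0.71 216 226 [ 0.773 -0.045  0.087]
side cupcake_a 0.59 265 249 [0.721 0.148 0.106]
top canister 0.62 158 219 [0.535 0.286 0.073]
top lid 0.63 152 215 [0.548 0.304 0.077]
top lid 0.63 128 209 [0.573 0.4   0.017]
top tab 0.83 155 221 [0.529 0.294 0.076]
top tab 0.57 122 209 [0.574 0.422 0.01 ]
top saucer 0.93 248 208 [ 0.564 -0.004  0.079]
top top_plate 0.93 239 162 [0.668 0.017 0.324]
top top_plate 0.74 250 209 [ 0.561 -0.01   0.081]
top mint_canister 0.79 324 209 [ 0.556 -0.249  0.072]
top vase 0.69 348 169 [ 0.682 -0.327  0.093]
top flute_a 0.95 145 177 [0.678 0.338 0.038]
top flute_a 0.93 172 152 [0.762 0.249 0.03 ]
top cake_server 0.79 374 204 [ 0.573 -0.429  0.017]
top cupcake_a 0.49 205 167 [0.673 0.116 0.23 ]
1.2 [ 0.22474949 -0.58320475  0.23129798] [[ 1.73350400e-05  9.33106880e-01  3.59599151e-01]
 [-2.41760320e-05  3.59599151e-01 -9.33106880e-01]
 [-1.00000000e+00  7.48176451e-06  2.87924875e-05]] 0.085250578602842
```

View pics/a.png

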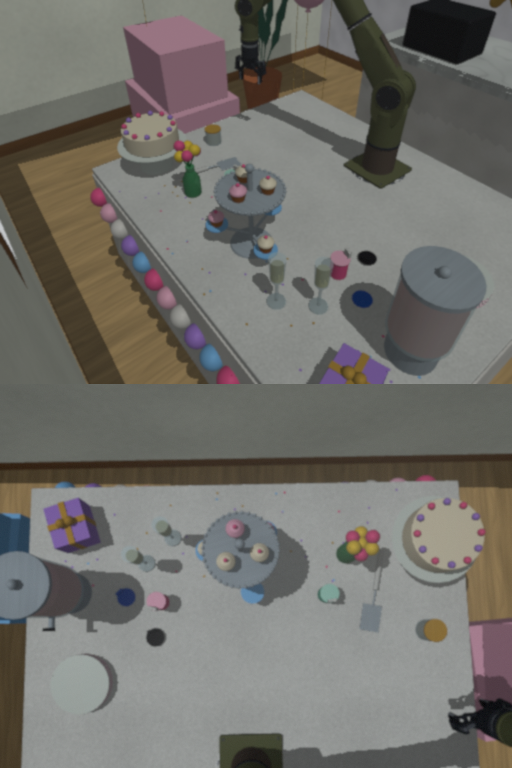

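The pink canister is at side (340,263) and top (157,217), standing on the table with its tab. There are also lid look-alikes: a black one at top (156,253) and a blue one at top (125,213). The empty saucer is at top (252,209). I'll measure these and confirm them in an enlarged crop.

```bash
python3 - <<'E'
from h import *
for n in ['side','top']:
    z=np.load(n+'.npz'); p,w=z['p'],z['w']
    sel=lambda c,r,z0,z1:(np.hypot(w[...,0]-c[0],w[...,1]-c[1])<r)&(w[...,2]>z0)&(w[...,2]<z1)
    def rep(l,k):
        q=w[k]; print(n,l,len(q),'mean',q.mean(0).round(4),'mid',((q.min(0)+q.max(0))/2).round(4),'ext',(q.max(0)-q.min(0)).round(3)) if len(q) else print(n,l,0)
    rep('can side',sel((.545,.30),.06,.02,.065)); rep('can disc',sel((.545,.30),.06,.066,.079)); rep('tab',sel((.545,.30),.06,.085,.11))
    rep('plate',sel((.68,.015),.13,.222,.242)); rep('saucer',sel((.56,-.005),.05,.072,.088)); rep('post',sel((.68,.015),.03,.30,.34))
    rep('mint',sel((.556,-.249),.06,.066,.082))
    for nm,c in [('cream/pink cup',(.673,.116)),]:
        rep(nm,sel(c,.05,.08,.17))
a=np.load('side.npz')['p'][215:305,290:410]; b=np.load('top.npz')['p'][175:265,100:220]; c=np.load('top.npz')['p'][115:235,190:350]
f=lambda x,s:cv2.resize(x,None,fx=s,fy=s,interpolation=cv2.INTER_CUBIC)
save(np.hstack([np.vstack([f(a,3),f(b,3)])[:540],f(c,2.5)[:540] if 0 else np.pad(f(c,2.5),((0,240),(0,0),(0,0)))]),'b.png')
E
```

```text
side can side 140 mean [0.5594 0.3117 0.042 ] mid [0.5539 0.3071 0.042 ] ext [0.04  0.032 0.043]
side can disc 240 mean [0.5463 0.2955 0.0729] mid [0.5464 0.2942 0.0724] ext [0.056 0.061 0.013]
side tab 37 mean [0.5234 0.3022 0.094 ] mid [0.5216 0.3011 0.0933] ext [0.013 0.028 0.015]
side plate 1995 mean [0.6902 0.0332 0.2325] mid [0.6782 0.0169 0.2325] ext [0.22  0.222 0.019]
side saucer 85 mean [0.57   0.0096 0.0783] mid [0.5657 0.0078 0.0775] ext [0.07  0.03  0.011]
side post 73 mean [0.6816 0.0228 0.3184] mid [0.6788 0.0215 0.3147] ext [0.025 0.022 0.029]
side mint 33 mean [ 0.5574 -0.2828  0.0731] mid [ 0.5616 -0.2835  0.0754] ext [0.049 0.02  0.012]
side cream/pink cup 153 mean [0.7038 0.1355 0.1166] mid [0.697 0.128 0.11 ] ext [0.052 0.056 0.06 ]
top can side 35 mean [0.5396 0.2684 0.0373] mid [0.5416 0.274  0.0384] ext [0.05  0.021 0.036]
top can disc 264 mean [0.5454 0.2903 0.0734] mid [0.5435 0.2924 0.0724] ext [0.061 0.059 0.012]
top tab 26 mean [0.5206 0.2969 0.0961] mid [0.5206 0.2968 0.0928] ext [0.01  0.023 0.015]
top plate 3727 mean [0.6747 0.0147 0.2332] mid [0.6778 0.0148 0.2329] ext [0.22  0.223 0.018]
top saucer 334 mean [ 0.5604 -0.0192  0.0798] mid [ 0.5622 -0.0179  0.0801] ext [0.061 0.074 0.014]
top post 90 mean [0.6761 0.0146 0.3238] mid [0.6774 0.0142 0.3228] ext [0.027 0.026 0.019]
top mint 263 mean [ 0.5604 -0.2666  0.0739] mid [ 0.5593 -0.2677  0.074 ] ext [0.059 0.06  0.012]
top cream/pink cup 50 mean [0.6953 0.1454 0.1089] mid [0.6975 0.1476 0.1053] ext [0.041 0.022 0.051]
```

View pics/b.png

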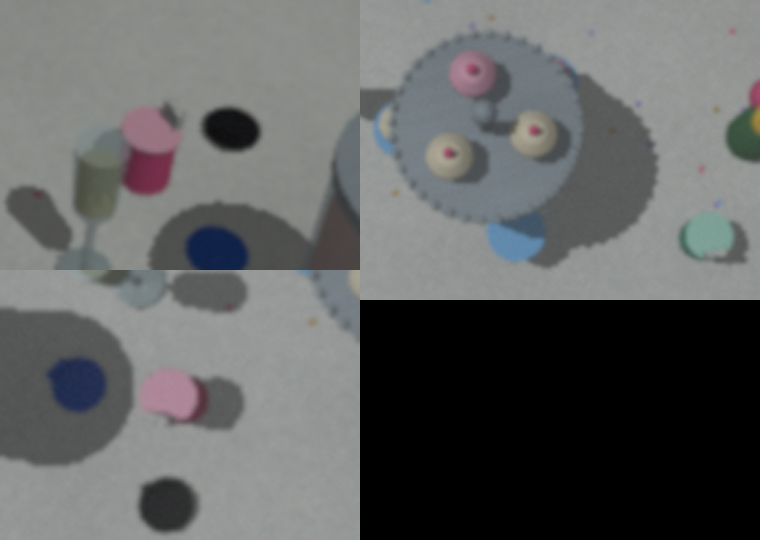

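The crop confirms it. The pink lid with the white tab on the near side is the one meant (canister at about (0.545, 0.293), tab at about (0.521, 0.299)). The black and blue discs lie loose on the table. The saucer is near (0.568, -0.018). First I'll raise the arm and cross over.

Request:
play_rows:
  rows:
    - {"grip": -1,"dx": -5,"dy": 0,"dz": 0,"twist": 0}
    - {"grip": -1,"dx": -10,"dy": 0,"dz": 0,"twist": 0}
    - {"grip": -1,"dx": -14,"dy": 2,"dz": -2,"twist": -0.1}
    - {"grip": -1,"dx": -19,"dy": 24,"dz": -30,"twist": -0.48}
    - {"grip": -1,"dx": -19,"dy": 24,"dz": -30,"twist": -0.48}
    - {"grip": -1,"dx": -19,"dy": 24,"dz": -30,"twist": -0.48}
    - {"grip": -1,"dx": -19,"dy": 24,"dz": -30,"twist": -0.48}
    - {"grip": -1,"dx": -19,"dy": 24,"dz": -30,"twist": -0.48}

```text
t: 2.0
tcp_pos: [0.3091, -0.3187, 0.4065]
tool_rot: [[0.0, 0.662, 0.75], [-0.001, 0.75, -0.662], [-1.0, -0.0, 0.001]]
wrist_force: [1.4, 0.7, 0.1]
opening: 0.0851
```

Request:
play_rows:
  rows:
    - {"grip": -1,"dx": -1,"dy": 44,"dz": -20,"twist": -0.48}
    - {"grip": -1,"dx": -1,"dy": 44,"dz": -20,"twist": -0.48}
    - {"grip": -1,"dx": -1,"dy": 44,"dz": -20,"twist": -0.48}
    - {"grip": -1,"dx": -1,"dy": 44,"dz": -20,"twist": -0.48}
    - {"grip": -1,"dx": -1,"dy": 44,"dz": -20,"twist": -0.48}
    - {"grip": -1,"dx": -1,"dy": 44,"dz": -20,"twist": -0.48}
    - {"grip": -1,"dx": -1,"dy": 44,"dz": -20,"twist": -0.48}
    - {"grip": -1,"dx": -1,"dy": 44,"dz": -20,"twist": -0.48}

```text
t: 2.8
tcp_pos: [0.426, 0.0635, 0.4147]
tool_rot: [[0.001, 0.241, 0.97], [-0.001, 0.97, -0.241], [-1.0, -0.0, 0.001]]
wrist_force: [1.1, -0.3, -0.9]
opening: 0.0856
```

Request:
play_rows:
  rows:
    - {"grip": -1,"dx": -10,"dy": 15,"dz": 60,"twist": 0}
    - {"grip": -1,"dx": -10,"dy": 15,"dz": 60,"twist": 0}
    - {"grip": -1,"dx": -10,"dy": 15,"dz": 60,"twist": 0}
    - {"grip": -1,"dx": -10,"dy": 15,"dz": 60,"twist": 0}
    - {"grip": -1,"dx": -10,"dy": 15,"dz": 60,"twist": 0}
    - {"grip": -1,"dx": -10,"dy": 15,"dz": 60,"twist": 0}
    - {"grip": -1,"dx": -10,"dy": 15,"dz": 60,"twist": 0}
    - {"grip": -1,"dx": -10,"dy": 15,"dz": 60,"twist": 0}

```text
t: 3.6
tcp_pos: [0.7689, 0.0647, 0.4741]
tool_rot: [[0.037, 0.203, 0.978], [-0.033, 0.979, -0.202], [-0.999, -0.025, 0.043]]
wrist_force: [1.0, 2.0, 0.6]
opening: 0.0854
```

Request:
play_rows:
  rows:
    - {"grip": -1,"dx": 0,"dy": 0,"dz": 30,"twist": 0}
    - {"grip": -1,"dx": 0,"dy": 0,"dz": 30,"twist": 0}
    - {"grip": -1,"dx": 0,"dy": 0,"dz": 30,"twist": 0}
    - {"grip": -1,"dx": 0,"dy": 0,"dz": 30,"twist": 0}
    - {"grip": -1,"dx": 0,"dy": 0,"dz": 30,"twist": 0}
    - {"grip": -1,"dx": 0,"dy": 0,"dz": 30,"twist": 0}
    - {"grip": -1,"dx": 0,"dy": 0,"dz": 30,"twist": 0}
    - {"grip": -1,"dx": 0,"dy": 0,"dz": 30,"twist": 0}

```text
t: 4.4
tcp_pos: [0.826, 0.0342, 0.4302]
tool_rot: [[0.064, 0.185, 0.981], [-0.021, 0.983, -0.184], [-0.998, -0.009, 0.066]]
wrist_force: [0.3, -0.5, -0.7]
opening: 0.0851
```

Request:
play_rows:
  rows:
    - {"grip": -1,"dx": -3,"dy": 12,"dz": -32,"twist": 0}
    - {"grip": -1,"dx": -3,"dy": 12,"dz": -32,"twist": 0}
    - {"grip": -1,"dx": -3,"dy": 12,"dz": -32,"twist": 0}
    - {"grip": -1,"dx": -3,"dy": 12,"dz": -32,"twist": 0}
    - {"grip": -1,"dx": -3,"dy": 12,"dz": -32,"twist": 0}
    - {"grip": -1,"dx": -3,"dy": 12,"dz": -32,"twist": 0}
    - {"grip": -1,"dx": -3,"dy": 12,"dz": -32,"twist": 0}
    - {"grip": -1,"dx": -3,"dy": 12,"dz": -32,"twist": 0}

```text
t: 5.2
tcp_pos: [0.5297, 0.2126, 0.4383]
tool_rot: [[0.065, 0.184, 0.981], [-0.023, 0.983, -0.183], [-0.998, -0.01, 0.068]]
wrist_force: [0.7, 0.3, 1.2]
opening: 0.0857
```

Request:
play_rows:
  rows:
    - {"grip": -1,"dx": -30,"dy": 14,"dz": 60,"twist": 0}
    - {"grip": -1,"dx": -30,"dy": 14,"dz": 60,"twist": 0}
    - {"grip": -1,"dx": -30,"dy": 14,"dz": 60,"twist": 0}
    - {"grip": -1,"dx": -30,"dy": 14,"dz": 60,"twist": 0}
    - {"grip": -1,"dx": -30,"dy": 14,"dz": 60,"twist": 0}
    - {"grip": -1,"dx": -30,"dy": 14,"dz": 60,"twist": 0}
    - {"grip": -1,"dx": -30,"dy": 14,"dz": 60,"twist": 0}
    - {"grip": -1,"dx": -30,"dy": 14,"dz": 60,"twist": 0}

```text
t: 6.0
tcp_pos: [0.7399, 0.2064, 0.5398]
tool_rot: [[0.096, 0.18, 0.979], [-0.014, 0.984, -0.179], [-0.995, 0.004, 0.097]]
wrist_force: [-0.5, 0.4, -0.6]
opening: 0.0854
```

Request:
play_rows:
  rows:
    - {"grip": -1,"dx": -30,"dy": 14,"dz": 60,"twist": 0}
    - {"grip": -1,"dx": -30,"dy": 14,"dz": 60,"twist": 0}
    - {"grip": -1,"dx": -30,"dy": 14,"dz": 60,"twist": 0}
    - {"grip": -1,"dx": -30,"dy": 14,"dz": 60,"twist": 0}
    - {"grip": -1,"dx": -30,"dy": 14,"dz": 60,"twist": 0}
    - {"grip": -1,"dx": -30,"dy": 14,"dz": 60,"twist": 0}
    - {"grip": -1,"dx": -30,"dy": 14,"dz": 60,"twist": 0}
    - {"grip": -1,"dx": -30,"dy": 14,"dz": 60,"twist": 0}

```text
t: 6.8
tcp_pos: [0.7605, 0.1602, 0.5451]
tool_rot: [[0.13, 0.182, 0.975], [-0.008, 0.983, -0.183], [-0.992, 0.016, 0.129]]
wrist_force: [0.5, 0.1, 0.2]
opening: 0.0855
```

```bash
python3 -c "
from h import *
s=manip.sense();print(np.round(s['qpos'],1),s['t'])"
```

```text
[-10.9  52.3 -84.4   7.8  82.  119.7 -29.2] 6.8
```

Request:
play_rows:
  rows:
    - {"grip": -1,"dx": -30,"dy": 14,"dz": 60,"twist": 0}
    - {"grip": -1,"dx": -30,"dy": 14,"dz": 60,"twist": 0}
    - {"grip": -1,"dx": -30,"dy": 14,"dz": 60,"twist": 0}
    - {"grip": -1,"dx": -30,"dy": 14,"dz": 60,"twist": 0}
    - {"grip": -1,"dx": -30,"dy": 14,"dz": 60,"twist": 0}
    - {"grip": -1,"dx": -30,"dy": 14,"dz": 60,"twist": 0}
    - {"grip": -1,"dx": -30,"dy": 14,"dz": 60,"twist": 0}
    - {"grip": -1,"dx": -30,"dy": 14,"dz": 60,"twist": 0}

```text
t: 7.6
tcp_pos: [0.7609, 0.1253, 0.5671]
tool_rot: [[0.156, 0.182, 0.971], [-0.006, 0.983, -0.183], [-0.988, 0.023, 0.154]]
wrist_force: [1.2, 0.4, -0.9]
opening: 0.0855
```

Request:
play_rows:
  rows:
    - {"grip": -1,"dx": -30,"dy": 14,"dz": 60,"twist": 0}
    - {"grip": -1,"dx": -30,"dy": 14,"dz": 60,"twist": 0}
    - {"grip": -1,"dx": -30,"dy": 14,"dz": 60,"twist": 0}
    - {"grip": -1,"dx": -30,"dy": 14,"dz": 60,"twist": 0}
    - {"grip": -1,"dx": -30,"dy": 14,"dz": 60,"twist": 0}
    - {"grip": -1,"dx": -30,"dy": 14,"dz": 60,"twist": 0}
    - {"grip": -1,"dx": -30,"dy": 14,"dz": 60,"twist": 0}
    - {"grip": -1,"dx": -30,"dy": 14,"dz": 60,"twist": 0}

```text
t: 8.4
tcp_pos: [0.7578, 0.1004, 0.5887]
tool_rot: [[0.182, 0.181, 0.966], [-0.005, 0.983, -0.183], [-0.983, 0.029, 0.18]]
wrist_force: [-0.3, 0.8, 0.4]
opening: 0.0856
```

Request:
play_rows:
  rows:
    - {"grip": -1,"dx": -30,"dy": 14,"dz": 60,"twist": 0}
    - {"grip": -1,"dx": -30,"dy": 14,"dz": 60,"twist": 0}
    - {"grip": -1,"dx": -30,"dy": 14,"dz": 60,"twist": 0}
    - {"grip": -1,"dx": -30,"dy": 14,"dz": 60,"twist": 0}
    - {"grip": -1,"dx": -30,"dy": 14,"dz": 60,"twist": 0}
    - {"grip": -1,"dx": -30,"dy": 14,"dz": 60,"twist": 0}
    - {"grip": -1,"dx": -30,"dy": 14,"dz": 60,"twist": 0}
    - {"grip": -1,"dx": -30,"dy": 14,"dz": 60,"twist": 0}

```text
t: 9.2
tcp_pos: [0.7529, 0.0828, 0.6097]
tool_rot: [[0.209, 0.18, 0.961], [-0.004, 0.983, -0.183], [-0.978, 0.035, 0.206]]
wrist_force: [0.1, -0.1, 0.6]
opening: 0.0854
```

Request:
play_rows:
  rows:
    - {"grip": -1,"dx": -30,"dy": 14,"dz": 60,"twist": 0}
    - {"grip": -1,"dx": -30,"dy": 14,"dz": 60,"twist": 0}
    - {"grip": -1,"dx": -30,"dy": 14,"dz": 60,"twist": 0}
    - {"grip": -1,"dx": -30,"dy": 14,"dz": 60,"twist": 0}
    - {"grip": -1,"dx": -30,"dy": 14,"dz": 60,"twist": 0}
    - {"grip": -1,"dx": -30,"dy": 14,"dz": 60,"twist": 0}
    - {"grip": -1,"dx": -30,"dy": 14,"dz": 60,"twist": 0}
    - {"grip": -1,"dx": -30,"dy": 14,"dz": 60,"twist": 0}

```text
t: 10.0
tcp_pos: [0.7465, 0.0703, 0.6303]
tool_rot: [[0.235, 0.178, 0.956], [-0.003, 0.983, -0.183], [-0.972, 0.04, 0.231]]
wrist_force: [-0.7, 0.5, -0.5]
opening: 0.0854
```

Request:
play_rows:
  rows:
    - {"grip": -1,"dx": -30,"dy": 14,"dz": 60,"twist": 0}
    - {"grip": -1,"dx": -30,"dy": 14,"dz": 60,"twist": 0}
    - {"grip": -1,"dx": -30,"dy": 14,"dz": 60,"twist": 0}
    - {"grip": -1,"dx": -30,"dy": 14,"dz": 60,"twist": 0}
    - {"grip": -1,"dx": -30,"dy": 14,"dz": 60,"twist": 0}
    - {"grip": -1,"dx": -30,"dy": 14,"dz": 60,"twist": 0}
    - {"grip": -1,"dx": -30,"dy": 14,"dz": 60,"twist": 0}
    - {"grip": -1,"dx": -30,"dy": 14,"dz": 60,"twist": 0}

```text
t: 10.8
tcp_pos: [0.7393, 0.0616, 0.6505]
tool_rot: [[0.261, 0.177, 0.949], [-0.003, 0.983, -0.183], [-0.965, 0.045, 0.257]]
wrist_force: [-0.8, 0.1, -0.3]
opening: 0.0853
```

Request:
play_rows:
  rows:
    - {"grip": -1,"dx": -30,"dy": 14,"dz": 60,"twist": 0}
    - {"grip": -1,"dx": -30,"dy": 14,"dz": 60,"twist": 0}
    - {"grip": -1,"dx": -30,"dy": 14,"dz": 60,"twist": 0}
    - {"grip": -1,"dx": -30,"dy": 14,"dz": 60,"twist": 0}
    - {"grip": -1,"dx": -30,"dy": 14,"dz": 60,"twist": 0}
    - {"grip": -1,"dx": -30,"dy": 14,"dz": 60,"twist": 0}
    - {"grip": -1,"dx": -30,"dy": 14,"dz": 60,"twist": 0}
    - {"grip": -1,"dx": -30,"dy": 14,"dz": 60,"twist": 0}

```text
t: 11.6
tcp_pos: [0.7313, 0.0556, 0.6703]
tool_rot: [[0.286, 0.176, 0.942], [-0.003, 0.983, -0.183], [-0.958, 0.049, 0.282]]
wrist_force: [0.5, -0.1, -0.2]
opening: 0.0855
```

Request:
play_rows:
  rows:
    - {"grip": -1,"dx": -30,"dy": 14,"dz": 60,"twist": 0}
    - {"grip": -1,"dx": -30,"dy": 14,"dz": 60,"twist": 0}
    - {"grip": -1,"dx": -30,"dy": 14,"dz": 60,"twist": 0}
    - {"grip": -1,"dx": -30,"dy": 14,"dz": 60,"twist": 0}
    - {"grip": -1,"dx": -30,"dy": 14,"dz": 60,"twist": 0}
    - {"grip": -1,"dx": -30,"dy": 14,"dz": 60,"twist": 0}
    - {"grip": -1,"dx": -30,"dy": 14,"dz": 60,"twist": 0}
    - {"grip": -1,"dx": -30,"dy": 14,"dz": 60,"twist": 0}

```text
t: 12.4
tcp_pos: [0.7226, 0.0515, 0.6899]
tool_rot: [[0.312, 0.175, 0.934], [-0.004, 0.983, -0.183], [-0.95, 0.054, 0.307]]
wrist_force: [0.2, 0.3, -0.9]
opening: 0.0852
```

Request:
play_rows:
  rows:
    - {"grip": -1,"dx": -30,"dy": 14,"dz": 60,"twist": 0}
    - {"grip": -1,"dx": -30,"dy": 14,"dz": 60,"twist": 0}
    - {"grip": -1,"dx": -30,"dy": 14,"dz": 60,"twist": 0}
    - {"grip": -1,"dx": -30,"dy": 14,"dz": 60,"twist": 0}
    - {"grip": -1,"dx": -30,"dy": 14,"dz": 60,"twist": 0}
    - {"grip": -1,"dx": -30,"dy": 14,"dz": 60,"twist": 0}
    - {"grip": -1,"dx": -30,"dy": 14,"dz": 60,"twist": 0}
    - {"grip": -1,"dx": -30,"dy": 14,"dz": 60,"twist": 0}

```text
t: 13.2
tcp_pos: [0.7133, 0.0489, 0.7092]
tool_rot: [[0.337, 0.173, 0.925], [-0.004, 0.983, -0.182], [-0.941, 0.058, 0.332]]
wrist_force: [0.5, 0.5, 0.0]
opening: 0.0854
```

Request:
play_rows:
  rows:
    - {"grip": -1,"dx": -30,"dy": 14,"dz": 60,"twist": 0}
    - {"grip": -1,"dx": -30,"dy": 14,"dz": 60,"twist": 0}
    - {"grip": -1,"dx": -30,"dy": 14,"dz": 60,"twist": 0}
    - {"grip": -1,"dx": -30,"dy": 14,"dz": 60,"twist": 0}
    - {"grip": -1,"dx": -30,"dy": 14,"dz": 60,"twist": 0}
    - {"grip": -1,"dx": -30,"dy": 14,"dz": 60,"twist": 0}
    - {"grip": -1,"dx": -30,"dy": 14,"dz": 60,"twist": 0}
    - {"grip": -1,"dx": -30,"dy": 14,"dz": 60,"twist": 0}

```text
t: 14.0
tcp_pos: [0.7036, 0.0473, 0.7281]
tool_rot: [[0.362, 0.172, 0.916], [-0.005, 0.983, -0.182], [-0.932, 0.062, 0.357]]
wrist_force: [-0.2, -1.1, -0.2]
opening: 0.0854
```

Request:
play_rows:
  rows:
    - {"grip": -1,"dx": -30,"dy": 14,"dz": 60,"twist": 0}
    - {"grip": -1,"dx": -30,"dy": 14,"dz": 60,"twist": 0}
    - {"grip": -1,"dx": -30,"dy": 14,"dz": 60,"twist": 0}
    - {"grip": -1,"dx": -30,"dy": 14,"dz": 60,"twist": 0}
    - {"grip": -1,"dx": -30,"dy": 14,"dz": 60,"twist": 0}
    - {"grip": -1,"dx": -30,"dy": 14,"dz": 60,"twist": 0}
    - {"grip": -1,"dx": -30,"dy": 14,"dz": 60,"twist": 0}
    - {"grip": -1,"dx": -30,"dy": 14,"dz": 60,"twist": 0}

```text
t: 14.8
tcp_pos: [0.6933, 0.0464, 0.7467]
tool_rot: [[0.387, 0.17, 0.906], [-0.005, 0.983, -0.182], [-0.922, 0.066, 0.382]]
wrist_force: [0.2, 0.2, 0.7]
opening: 0.0854
```

Request:
play_rows:
  rows:
    - {"grip": -1,"dx": 25,"dy": 10,"dz": -26,"twist": 0.5}
    - {"grip": -1,"dx": 25,"dy": 10,"dz": -26,"twist": 0.5}
    - {"grip": -1,"dx": 25,"dy": 10,"dz": -26,"twist": 0.5}
    - {"grip": -1,"dx": 25,"dy": 10,"dz": -26,"twist": 0.5}
    - {"grip": -1,"dx": 25,"dy": 10,"dz": -26,"twist": 0.5}
    - {"grip": -1,"dx": 25,"dy": 10,"dz": -26,"twist": 0.5}
    - {"grip": -1,"dx": 25,"dy": 10,"dz": -26,"twist": 0.5}
    - {"grip": -1,"dx": 25,"dy": 10,"dz": -26,"twist": 0.5}

```text
t: 15.6
tcp_pos: [0.5947, 0.1657, 0.4823]
tool_rot: [[0.387, 0.584, 0.713], [-0.006, 0.775, -0.632], [-0.922, 0.24, 0.304]]
wrist_force: [0.4, -0.1, -0.6]
opening: 0.0854
```

```bash
cat >> h.py <<'E'
def plan(P,jaw=None):
    s=manip.sense(); R=np.array(s['tool_rot']); d=R.T@(np.array(P)-s['tcp_pos'])*100
    print('d cm',d.round(2)); 
    if jaw is not None:
        j=R.T@np.array(jaw)
        for k in (1,-1): print('twist',round(np.arctan2(-k*j[1],k*j[2]),3))
def st():
    s=manip.sense(); print('t',round(s['t'],2),'q',np.round(s['qpos'],1),'tcp',np.round(s['tcp_pos'],4),'open',round(s['opening'],4)); print(np.round(s['tool_rot'],3))
E
python3 -c "
from h import *
st();plan([.50,.28,.22],[.2,.98,0])"
```

```text
t 15.6 q [  20.    32.5  -80.6   87.7   52.5   76.6 -103. ] tcp [0.5947 0.1657 0.4823] open 0.0854
[[ 0.387  0.584  0.713]
 [-0.006  0.775 -0.632]
 [-0.922  0.24   0.304]]
d cm [ 20.45  -2.97 -21.94]
twist -2.069
twist 1.073
```

Request:
play_rows:
  rows:
    - {"grip": -1,"dx": 10,"dy": -2,"dz": -14,"twist": -1.1}
    - {"grip": -1,"dx": 10,"dy": -2,"dz": -14,"twist": -1.1}
    - {"grip": -1,"dx": 10,"dy": -2,"dz": -14,"twist": -1.1}
    - {"grip": -1,"dx": 10,"dy": -2,"dz": -14,"twist": -1.1}
    - {"grip": -1,"dx": 10,"dy": -2,"dz": -14,"twist": -1.1}
    - {"grip": -1,"dx": 10,"dy": -2,"dz": -14,"twist": -1.1}
    - {"grip": -1,"dx": 10,"dy": -2,"dz": -14,"twist": -1.1}
    - {"grip": -1,"dx": 10,"dy": -2,"dz": -14,"twist": -1.1}

```text
t: 16.4
tcp_pos: [0.5228, 0.2382, 0.3443]
tool_rot: [[0.387, -0.375, 0.842], [-0.006, 0.912, 0.409], [-0.922, -0.163, 0.351]]
wrist_force: [1.3, 1.0, 0.5]
opening: 0.0851
```

```bash
python3 -c "
from h import *
st();plan([.48,.28,.22],[.2,.98,0])"
```

```text
t 16.4 q [  9.4  39.3 -81.2 108.   65.7  70.9 -69.6] tcp [0.5228 0.2382 0.3443] open 0.0851
[[ 0.387 -0.375  0.842]
 [-0.006  0.912  0.409]
 [-0.922 -0.163  0.351]]
d cm [ 9.79  7.45 -6.25]
twist -0.963
twist 2.178
```

Request:
play_rows:
  rows:
    - {"grip": -1,"dx": 10,"dy": 7,"dz": -6,"twist": -0.96}
    - {"grip": -1,"dx": 10,"dy": 7,"dz": -6,"twist": -0.96}
    - {"grip": -1,"dx": 10,"dy": 7,"dz": -6,"twist": -0.96}
    - {"grip": -1,"dx": 10,"dy": 7,"dz": -6,"twist": -0.96}
    - {"grip": -1,"dx": 10,"dy": 7,"dz": -6,"twist": -0.96}
    - {"grip": -1,"dx": 10,"dy": 7,"dz": -6,"twist": -0.96}
    - {"grip": -1,"dx": 10,"dy": 7,"dz": -6,"twist": -0.96}
    - {"grip": -1,"dx": 10,"dy": 7,"dz": -6,"twist": -0.96}

```text
t: 17.2
tcp_pos: [0.485, 0.2774, 0.2199]
tool_rot: [[0.387, -0.904, 0.18], [-0.006, 0.193, 0.981], [-0.922, -0.381, 0.069]]
wrist_force: [-0.1, 0.2, 0.0]
opening: 0.0852
```

```bash
python3 - <<'E'
from h import *
st()
ims=[]
for n in ['wrist','side']:
    p,d,m=snap(n);w=cloud(d,m);np.savez(n+'.npz',p=p,w=w);ims.append(p)
    sel=lambda c,r,z0,z1:(np.hypot(w[...,0]-c[0],w[...,1]-c[1])<r)&(w[...,2]>z0)&(w[...,2]<z1)
    for l,k in [('disc',sel((.545,.293),.045,.07,.078)),('tab',sel((.522,.299),.03,.083,.101))]:
        q=w[k]
        if len(q): print(n,l,len(q),((q.min(0)+q.max(0))/2).round(4),(q.max(0)-q.min(0)).round(3),'top',q[q[:,2]>.094].mean(0).round(4))
    for r in spotter.mark_of(n,'tab')[:2]: 
        u,v=np.array(r['point'])*[512,384]; print(n,r['p'],u,v,w[int(v),int(u)])
save(np.hstack([cv2.resize(i,(400,300)) for i in ims]),'c.png')
E
```

```text
t 17.2 q [ -1.9  49.8 -76.3 119.2  80.3  70.9 -38.2] tcp [0.485  0.2774 0.2199] open 0.0852
[[ 0.387 -0.904  0.18 ]
 [-0.006  0.193  0.981]
 [-0.922 -0.381  0.069]]
wrist disc 2159 [0.5418 0.2951 0.0742] [0.062 0.061 0.008] top [nan nan nan]
wrist tab 570 [0.5187 0.3016 0.0913] [0.016 0.027 0.017] top [0.5179 0.3016 0.0977]
wrist 0.97 394.3936 145.1904 [0.57961105 0.43016131 0.0344767 ]
wrist 0.85 280.1152 41.3952 [0.4489188  0.32184988 0.03395052]
side disc 226 [0.5469 0.2942 0.074 ] [0.06  0.059 0.008] top [nan nan nan]
side tab 40 [0.5227 0.302  0.0918] [0.016 0.027 0.017] top [0.5218 0.3015 0.0965]
side 0.58 359.68 298.0992 [0.56660748 0.40411058 0.00722339]
side 0.53 361.6768 255.5136 [0.4368591  0.29589114 0.01259458]<stdin>:9: RuntimeWarning: Mean of empty slice.
  ret = um.true_divide(
```

View pics/c.png

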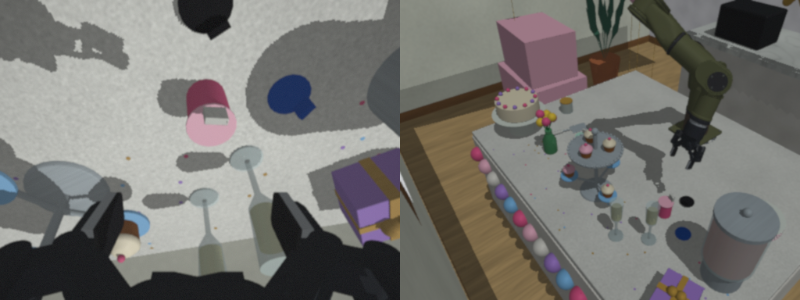

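```bash
python3 - <<'E'
from h import *
plan([.5036,.3013,.127],[.26,.96,0]);plan([.523,.301,.081])
E
```

```text
d cm [9.3  2.35 2.01]
twist 0.049
twist -3.092
d cm [14.29  2.34  2.  ]
```

Request:
play_rows:
  rows:
    - {"grip": -1,"dx": 4,"dy": 2.3,"dz": 2,"twist": 0.05}
    - {"grip": -1,"dx": 8,"dy": 2.3,"dz": 2,"twist": 0.05}
    - {"grip": -1,"dx": 11,"dy": 2.3,"dz": 2,"twist": 0.05}
    - {"grip": -1,"dx": 13,"dy": 2.3,"dz": 2,"twist": 0.05}
    - {"grip": -1,"dx": 14.3,"dy": 2.3,"dz": 2,"twist": 0.05}
    - {"grip": -1,"dx": 14.3,"dy": 2.3,"dz": 2,"twist": 0.05}
    - {"grip": 1,"dx": 14.3,"dy": 2.3,"dz": 2,"twist": 0.05}
    - {"grip": 1,"dx": 14.3,"dy": 2.3,"dz": 2,"twist": 0.05}
  squeeze: 30

```text
t: 18.2
tcp_pos: [0.5233, 0.3018, 0.0825]
tool_rot: [[0.389, -0.894, 0.224], [-0.003, 0.242, 0.97], [-0.921, -0.378, 0.091]]
wrist_force: [-0.5, -0.1, 0.4]
opening: 0.059
```

Request:
play_rows:
  rows:
    - {"grip": 1,"dx": 0,"dy": 0,"dz": 0,"twist": 0}
    - {"grip": 1,"dx": 0,"dy": 0,"dz": 0,"twist": 0}
    - {"grip": 1,"dx": 0,"dy": 0,"dz": 0,"twist": 0}
    - {"grip": 1,"dx": 0,"dy": 0,"dz": 0,"twist": 0}
    - {"grip": 1,"dx": 0,"dy": 0,"dz": 0,"twist": 0}
    - {"grip": 1,"dx": 0,"dy": 0,"dz": 0,"twist": 0}
    - {"grip": 1,"dx": 0,"dy": 0,"dz": 0,"twist": 0}
    - {"grip": 1,"dx": 0,"dy": 0,"dz": 0,"twist": 0}

```text
t: 19.0
tcp_pos: [0.5233, 0.3013, 0.0823]
tool_rot: [[0.389, -0.894, 0.224], [-0.005, 0.241, 0.97], [-0.921, -0.378, 0.09]]
wrist_force: [-1.5, -1.7, 5.2]
opening: 0.0255
```

```bash
python3 - <<'E'
from h import *
st(); s=manip.sense(); p=np.array(s['tcp_pos']); plan(p+[0,0,.09]); plan(p+[-.07,-.09,.09]); plan(p+[-.07,-.09,-.06])
E
```

```text
t 19.0 q [ -7.2  64.3 -66.4 117.4  97.   70.4 -48.6] tcp [0.5233 0.3013 0.0823] open 0.0255
[[ 0.389 -0.894  0.224]
 [-0.005  0.241  0.97 ]
 [-0.921 -0.378  0.09 ]]
d cm [-8.29 -3.4   0.81]
d cm [-10.97   0.68  -9.49]
d cm [  2.85   6.35 -10.84]
```

Request:
play_rows:
  rows:
    - {"grip": 1,"dx": -1.8,"dy": -0.8,"dz": 0.2,"twist": 0}
    - {"grip": 1,"dx": -3.7,"dy": -1.5,"dz": 0.4,"twist": 0}
    - {"grip": 1,"dx": -6,"dy": -2.5,"dz": 0.6,"twist": 0}
    - {"grip": 1,"dx": -8.3,"dy": -2,"dz": -2,"twist": 0}
    - {"grip": 1,"dx": -9.5,"dy": -1,"dz": -5,"twist": 0}
    - {"grip": 1,"dx": -10.5,"dy": 0,"dz": -8,"twist": 0}
    - {"grip": 1,"dx": -11,"dy": 0.5,"dz": -10.2,"twist": 0}
    - {"grip": 1,"dx": -11,"dy": 0.5,"dz": -10.2,"twist": 0}

```text
t: 19.8
tcp_pos: [0.4519, 0.2004, 0.1715]
tool_rot: [[0.387, -0.894, 0.224], [-0.009, 0.239, 0.971], [-0.922, -0.378, 0.085]]
wrist_force: [0.1, -0.5, -0.7]
opening: 0.0258
```

```bash
python3 - <<'E'
from h import *
st(); s=manip.sense(); p=np.array(s['tcp_pos']); plan([p[0],p[1],.019])
p,d,m=snap('side'); save(cv2.resize(p[190:310,260:420],(640,480)),'d.png')
E
```

```text
t 19.8 q [  2.4  51.3 -74.5 133.2  88.8  67.7 -52.5] tcp [0.4519 0.2004 0.1715] open 0.0258
[[ 0.387 -0.894  0.224]
 [-0.009  0.239  0.971]
 [-0.922 -0.378  0.085]]
d cm [14.06  5.76 -1.29]
```

View pics/d.png

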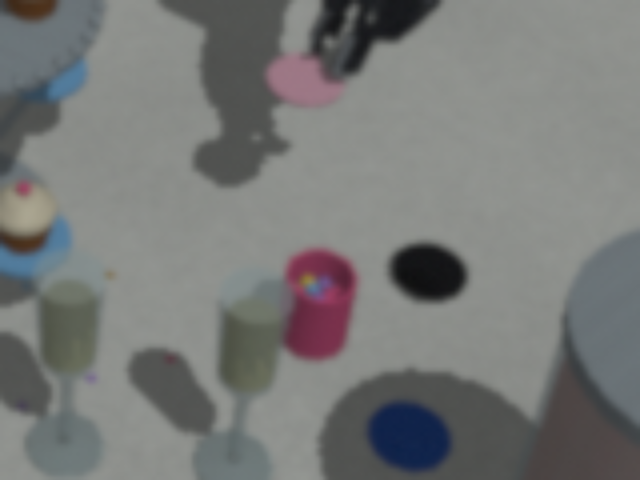

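The lid is held level by its tab (crop (305,80)). The canister (crop (320,300)) stands open with sweets inside. Now I'll lower the lid.

Request:
play_rows:
  rows:
    - {"grip": 1,"dx": 4.5,"dy": 1.8,"dz": -0.4,"twist": 0}
    - {"grip": 1,"dx": 8.5,"dy": 3.5,"dz": -0.8,"twist": 0}
    - {"grip": 1,"dx": 11.5,"dy": 4.7,"dz": -1.1,"twist": 0}
    - {"grip": 1,"dx": 13,"dy": 5.3,"dz": -1.2,"twist": 0}
    - {"grip": 1,"dx": 13.6,"dy": 5.6,"dz": -1.3,"twist": 0}
    - {"grip": 1,"dx": 14,"dy": 5.7,"dz": -1.3,"twist": 0}
    - {"grip": 1,"dx": 14.1,"dy": 5.8,"dz": -1.3,"twist": 0}
    - {"grip": 1,"dx": 14.1,"dy": 5.8,"dz": -1.3,"twist": 0}

```text
t: 20.65
tcp_pos: [0.4537, 0.205, 0.0194]
tool_rot: [[0.389, -0.894, 0.225], [-0.004, 0.242, 0.97], [-0.921, -0.378, 0.09]]
wrist_force: [0.4, 0.3, -0.3]
opening: 0.0256
```

```bash
python3 - <<'E'
from h import *
st(); print(manip.sense()['wrist_force'])
for n in ['side','top']:
    p,d,m=snap(n);w=cloud(d,m)
    q=w[(np.hypot(w[...,0]-.47,w[...,1]-.195)<.05)&(w[...,2]>.003)&(w[...,2]<.02)&(p[...,0]>p[...,1].astype(int)+20)]
    if len(q)>5:
        c=q.mean(0);_,_,V=np.linalg.svd(q-c);print(n,len(q),c.round(4),V[2].round(3))
E
```

```text
t 20.65 q [ -4.2  71.1 -63.8 136.5 110.8  76.5 -67.8] tcp [0.4537 0.205  0.0194] open 0.0256
[[ 0.389 -0.894  0.225]
 [-0.004  0.242  0.97 ]
 [-0.921 -0.378  0.09 ]]
[ 0.43439388  0.31146454 -0.30858443]
side 168 [0.4782 0.1992 0.0097] [ 0.013  0.025 -1.   ]
top 120 [0.4831 0.2051 0.0108] [-0.065  0.008 -0.998]
```

Request:
play_rows:
  rows:
    - {"grip": -1,"dx": 0,"dy": 0,"dz": 0,"twist": 0}
    - {"grip": -1,"dx": 0,"dy": 0,"dz": 0,"twist": 0}
    - {"grip": -1,"dx": 0,"dy": 0,"dz": 0,"twist": 0}
    - {"grip": -1,"dx": 0,"dy": 0,"dz": 0,"twist": 0}
    - {"grip": -1,"dx": -1,"dy": 0,"dz": 0,"twist": 0}
    - {"grip": -1,"dx": -4,"dy": 0,"dz": 0,"twist": 0}
    - {"grip": -1,"dx": -8,"dy": 0,"dz": 0,"twist": 0}
    - {"grip": -1,"dx": -12,"dy": 0,"dz": 0,"twist": 0}

```text
t: 21.55
tcp_pos: [0.4053, 0.205, 0.1303]
tool_rot: [[0.387, -0.895, 0.224], [-0.005, 0.241, 0.971], [-0.922, -0.376, 0.088]]
wrist_force: [1.2, 0.4, 0.5]
opening: 0.0855
```

```bash
python3 - <<'E'
from h import *
st()
for n in ['side','top','wrist']:
    p,d,m=snap(n);w=cloud(d,m);np.savez(n+'.npz',p=p,w=w); pk=p[...,0]>p[...,1].astype(int)+20
    q=w[(np.hypot(w[...,0]-.475,w[...,1]-.195)<.05)&(w[...,2]>.003)&(w[...,2]<.02)&pk]
    if len(q)>5:
        c=q.mean(0);_,_,V=np.linalg.svd(q-c);print(n,len(q),c.round(4),V[2].round(3))
    q=w[(np.hypot(w[...,0]-.545,w[...,1]-.294)<.045)&(w[...,2]>.066)&(w[...,2]<.076)]
    if len(q)>5:print(n,'rim',len(q),((q.min(0)+q.max(0))/2).round(4),(q.max(0)-q.min(0)).round(3))
    q=w[(np.hypot(w[...,0]-.568,w[...,1]+.018)<.05)&(w[...,2]>.075)&(w[...,2]<.085)]
    if len(q)>5:print(n,'saucer',len(q),((q.min(0)+q.max(0))/2).round(4),(q.max(0)-q.min(0)).round(3))
save(cv2.resize(np.load('wrist.npz')['p'],(512,384)),'e.png')
E
```

```text
t 21.55 q [ -5.4  56.  -72.9 141.2  94.2  71.9 -68.8] tcp [0.4053 0.205  0.1303] open 0.0855
[[ 0.387 -0.895  0.224]
 [-0.005  0.241  0.971]
 [-0.922 -0.376  0.088]]
side 171 [0.4768 0.1986 0.0088] [ 0.019  0.005 -1.   ]
side rim 70 [0.5449 0.2942 0.0693] [0.053 0.056 0.006]
side saucer 71 [0.5651 0.0071 0.0797] [0.071 0.031 0.009]
top 226 [0.476  0.1952 0.0097] [-0.012  0.004 -1.   ]
top rim 68 [0.5436 0.2915 0.0706] [0.055 0.056 0.009]
top saucer 244 [ 0.5637 -0.0181  0.0798] [0.058 0.074 0.009]
wrist 1980 [0.4738 0.1977 0.0103] [-0.005  0.003  1.   ]
wrist rim 428 [0.5361 0.2946 0.0688] [0.045 0.055 0.006]
```

View pics/e.png

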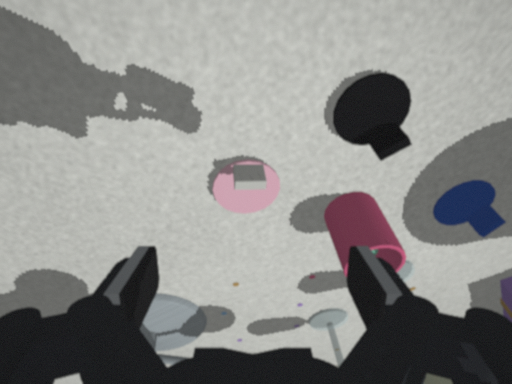

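The wrist view shows the lid flat, tab up, at (246,188), with all three cameras agreeing that it is level. The canister is at (365,235). The black and blue pieces are look-alikes and haven't been touched. Next is the canister.

```bash
python3 - <<'E'
from h import *
plan([.5077,.293,.1127],[.012,1,0]); plan([.5464,.293,.0205])
E
```

```text
d cm [ 5.68 -6.19 10.49]
twist -0.231
twist 2.91
d cm [15.68 -6.14 10.49]
```

Request:
play_rows:
  rows:
    - {"grip": -1,"dx": 0.5,"dy": -2.5,"dz": 4.2,"twist": -0.1}
    - {"grip": -1,"dx": 2,"dy": -5,"dz": 8.4,"twist": -0.2}
    - {"grip": -1,"dx": 5.7,"dy": -6.2,"dz": 10.5,"twist": -0.23}
    - {"grip": -1,"dx": 5.7,"dy": -6.2,"dz": 10.5,"twist": -0.23}
    - {"grip": -1,"dx": 9,"dy": -6.2,"dz": 10.5,"twist": -0.23}
    - {"grip": -1,"dx": 13,"dy": -6.2,"dz": 10.5,"twist": -0.23}
    - {"grip": -1,"dx": 15.7,"dy": -6.2,"dz": 10.5,"twist": -0.23}
    - {"grip": -1,"dx": 15.7,"dy": -6.2,"dz": 10.5,"twist": -0.23}

```text
t: 22.5
tcp_pos: [0.5456, 0.2878, 0.0123]
tool_rot: [[0.383, -0.924, 0.018], [-0.012, 0.015, 1.0], [-0.924, -0.383, -0.005]]
wrist_force: [0.5, -1.3, 1.0]
opening: 0.0853
```

Request:
play_rows:
  rows:
    - {"grip": 1,"dx": 0,"dy": 0,"dz": 0,"twist": 0}
    - {"grip": 1,"dx": 0,"dy": 0,"dz": 0,"twist": 0}
    - {"grip": 1,"dx": 0,"dy": 0,"dz": 0,"twist": 0}
    - {"grip": 1,"dx": 0,"dy": 0,"dz": 0,"twist": 0}
    - {"grip": 1,"dx": 0,"dy": 0,"dz": 0,"twist": 0}
    - {"grip": 1,"dx": 0,"dy": 0,"dz": 0,"twist": 0}
    - {"grip": 1,"dx": 0,"dy": 0,"dz": 0,"twist": 0}
    - {"grip": 1,"dx": 0,"dy": 0,"dz": 0,"twist": 0}
  squeeze: 30

```text
t: 23.3
tcp_pos: [0.5462, 0.2926, 0.0189]
tool_rot: [[0.389, -0.921, 0.013], [-0.002, 0.013, 1.0], [-0.921, -0.389, 0.003]]
wrist_force: [-3.1, 0.8, 7.1]
opening: 0.054
```

```bash
python3 - <<'E'
from h import *
st(); p=np.array(manip.sense()['tcp_pos']); plan(p+[0,0,.09]); plan(p+[-.05,-.18,.12])
for n in ['side','top']:
    p,d,m=snap(n);w=cloud(d,m)
    q=w[(np.hypot(w[...,0]-.545,w[...,1]-.294)<.04)&(w[...,2]>.066)&(w[...,2]<.076)&(p[...,0]>p[...,1].astype(int)+25)]
    if len(q)>5:print(n,'rim',len(q),((q.min(0)+q.max(0))/2).round(4),(q.max(0)-q.min(0)).round(3))
E
```

```text
t 23.3 q [ -6.7  70.2 -61.7 115.6 104.5  68.5 -36.1] tcp [0.5462 0.2926 0.0189] open 0.054
[[ 0.389 -0.921  0.013]
 [-0.002  0.013  1.   ]
 [-0.921 -0.389  0.003]]
d cm [-8.29 -3.5   0.03]
d cm [-12.96  -0.29 -18.03]
side rim 54 [0.5451 0.2913 0.0701] [0.054 0.061 0.008]
top rim 36 [0.5536 0.2904 0.0704] [0.035 0.054 0.009]
```

Request:
play_rows:
  rows:
    - {"grip": 1,"dx": -0.5,"dy": -0.2,"dz": 0,"twist": 0}
    - {"grip": 1,"dx": -2,"dy": -0.8,"dz": 0,"twist": 0}
    - {"grip": 1,"dx": -5,"dy": -2,"dz": 0,"twist": 0}
    - {"grip": 1,"dx": -8.3,"dy": -3,"dz": -1,"twist": 0}
    - {"grip": 1,"dx": -11,"dy": -3,"dz": -4,"twist": 0}
    - {"grip": 1,"dx": -13,"dy": -2,"dz": -8,"twist": 0}
    - {"grip": 1,"dx": -14,"dy": -1,"dz": -11,"twist": 0}
    - {"grip": 1,"dx": -14,"dy": -1,"dz": -12,"twist": 0}

```text
t: 24.2
tcp_pos: [0.498, 0.1673, 0.1504]
tool_rot: [[0.387, -0.922, 0.015], [-0.01, 0.012, 1.0], [-0.922, -0.387, -0.004]]
wrist_force: [0.4, 0.2, -2.7]
opening: 0.0541
```

```bash
python3 - <<'E'
from h import *
st(); plan([.46,-.017,.16])
p,d,m=snap('side'); save(cv2.resize(p[150:310,220:420],(600,480)),'f.png')
E
```

```text
t 24.2 q [  7.9  53.5 -70.3 130.3  93.5  64.2 -32.4] tcp [0.498  0.1673 0.1504] open 0.0541
[[ 0.387 -0.922  0.015]
 [-0.01   0.012  1.   ]
 [-0.922 -0.387 -0.004]]
d cm [ -2.17   2.91 -18.49]
```

View pics/f.png

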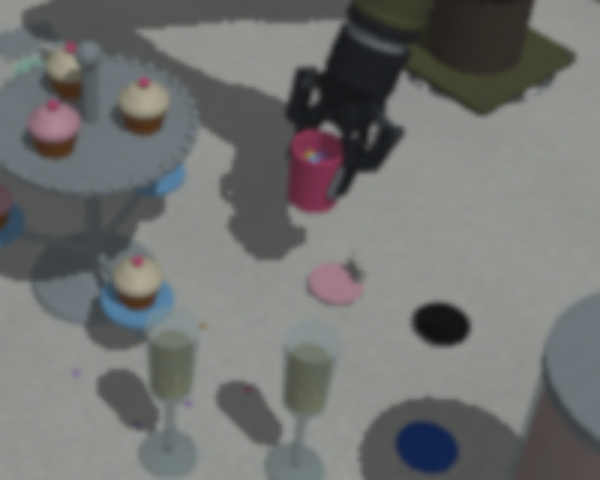

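The canister is held upright (crop (316,170)) and the lid lies flat (337,283). I'll move in front of the saucer and refine its position.

Request:
play_rows:
  rows:
    - {"grip": 1,"dx": -0.5,"dy": 0.6,"dz": -3,"twist": 0}
    - {"grip": 1,"dx": -1,"dy": 1.2,"dz": -7,"twist": 0}
    - {"grip": 1,"dx": -1.5,"dy": 2,"dz": -11,"twist": 0}
    - {"grip": 1,"dx": -2,"dy": 2.5,"dz": -15,"twist": 0}
    - {"grip": 1,"dx": -2.2,"dy": 2.9,"dz": -17.5,"twist": 0}
    - {"grip": 1,"dx": -2.2,"dy": 2.9,"dz": -18.5,"twist": 0}
    - {"grip": 1,"dx": -2.2,"dy": 2.9,"dz": -18.5,"twist": 0}
    - {"grip": 1,"dx": -2.2,"dy": 2.9,"dz": -18.5,"twist": 0}

```text
t: 25.05
tcp_pos: [0.463, -0.0109, 0.1593]
tool_rot: [[0.389, -0.921, 0.014], [-0.003, 0.014, 1.0], [-0.921, -0.389, 0.003]]
wrist_force: [-0.5, 0.1, -0.4]
opening: 0.0537
```

```bash
python3 - <<'E'
from h import *
st()
ims=[]
from scipy.optimize import least_squares
for n in ['wrist','top','side']:
    p,d,m=snap(n);w=cloud(d,m);np.savez(n+'.npz',p=p,w=w); P=p.astype(int)
    k=(np.hypot(w[...,0]-.568,w[...,1]+.018)<.055)&(w[...,2]>.076)&(w[...,2]<.085)&(P[...,2]>P[...,0]+15)
    q=w[k]; print(n,'saucer',len(q))
    if len(q)>20:
        print(q.min(0).round(4),q.max(0).round(4))
        h=cv2.convexHull(q[:,:2].astype(np.float32))[:,0]
        f=least_squares(lambda c:np.hypot(*(h-c).T)-.0375,[.568,-.018],loss='soft_l1',f_scale=.001); print('fit',f.x.round(4),np.hypot(*(h-f.x).T).round(3)[:25])
    q=w[(np.hypot(w[...,0]-.458,w[...,1]+.017)<.05)&(w[...,2]>.11)&(w[...,2]<.24)&(P[...,0]>P[...,1]+30)]
    if len(q)>20: 
        t=q[q[:,2]>q[:,2].max()-.008]; print(n,'can',len(q),'z',q[:,2].min().round(4),q[:,2].max().round(4),'rim',((t.min(0)+t.max(0))/2).round(4),(t.max(0)-t.min(0)).round(3))
    ims.append(p)
save(np.hstack([cv2.resize(ims[0],(400,300)),cv2.resize(ims[2][120:280,180:393],(400,300))]),'g.png')
E
```

```text
t 25.05 q [ 33.7  49.8 -72.1 141.7 101.5  55.1 -23.5] tcp [ 0.463  -0.0109  0.1593] open 0.0537
[[ 0.389 -0.921  0.014]
 [-0.003  0.014  1.   ]
 [-0.921 -0.389  0.003]]
wrist saucer 0
wrist can 20613 z 0.1404 0.2286 rim [ 0.4205 -0.0096  0.2248] [0.012 0.036 0.008]
top saucer 321
[ 0.5316 -0.0549  0.076 ] [0.5926 0.0189 0.0847]
fit [ 0.5676 -0.0179] [0.035 0.025 0.035 0.037 0.037 0.037 0.036 0.037 0.037 0.036 0.036 0.038
 0.037 0.038 0.038 0.038 0.038 0.037 0.036 0.036]
top can 98 z 0.1452 0.2291 rim [ 0.4535 -0.0117  0.2282] [0.001 0.047 0.002]
side saucer 69
[ 0.5299 -0.008   0.076 ] [0.6022 0.0239 0.0847]
fit [ 0.5679 -0.0139] [0.036 0.037 0.038 0.038 0.037 0.038 0.037 0.036 0.038]
side can 319 z 0.1394 0.2246 rim [0.4539 0.013  0.2207] [0.001 0.007 0.008]
```

View pics/g.png

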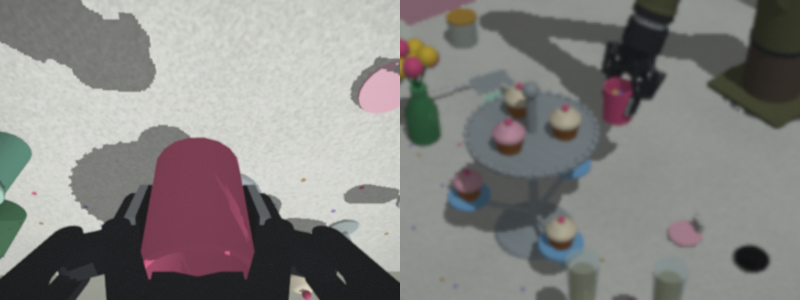

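```bash
python3 - <<'E'
from h import *
plan([.463,-.0165,.108]);plan([.54,-.0165,.108]);plan([.566,-.0165,.108]);plan([.566,-.0165,.0995])
E
```

```text
d cm [ 4.74  1.93 -0.59]
d cm [ 7.73 -5.16 -0.49]
d cm [ 8.74 -7.56 -0.46]
d cm [ 9.52 -7.23 -0.46]
```

Request:
play_rows:
  rows:
    - {"grip": 1,"dx": 2,"dy": 0.8,"dz": -0.3,"twist": 0}
    - {"grip": 1,"dx": 4,"dy": 1.6,"dz": -0.6,"twist": 0}
    - {"grip": 1,"dx": 4.7,"dy": 1.9,"dz": -0.6,"twist": 0}
    - {"grip": 1,"dx": 5.7,"dy": -0.5,"dz": -0.6,"twist": 0}
    - {"grip": 1,"dx": 6.7,"dy": -2.8,"dz": -0.5,"twist": 0}
    - {"grip": 1,"dx": 7.7,"dy": -5.1,"dz": -0.5,"twist": 0}
    - {"grip": 1,"dx": 8.2,"dy": -6.3,"dz": -0.5,"twist": 0}
    - {"grip": 1,"dx": 8.2,"dy": -6.3,"dz": -0.5,"twist": 0}

```text
t: 26.0
tcp_pos: [0.5538, -0.0181, 0.1087]
tool_rot: [[0.39, -0.921, 0.016], [-0.005, 0.016, 1.0], [-0.921, -0.39, 0.002]]
wrist_force: [-0.3, -0.3, -2.9]
opening: 0.054
```

```bash
python3 - <<'E'
from h import *
st();plan([.566,-.0165,.107]);plan([.566,-.0165,.0995])
ims=[]
for n in ['top','side']:
    p,d,m=snap(n); ims.append(p)
save(np.hstack([cv2.resize(ims[0][130:250,180:340],(400,300)),cv2.resize(ims[1][140:260,200:360],(400,300))]),'i.png')
E
```

```text
t 26.0 q [ 32.5  57.9 -65.4 129.  104.8  54.1 -12.9] tcp [ 0.5538 -0.0181  0.1087] open 0.054
[[ 0.39  -0.921  0.016]
 [-0.005  0.016  1.   ]
 [-0.921 -0.39   0.002]]
d cm [ 0.63 -1.05  0.18]
d cm [ 1.32 -0.76  0.17]
```

View pics/i.png

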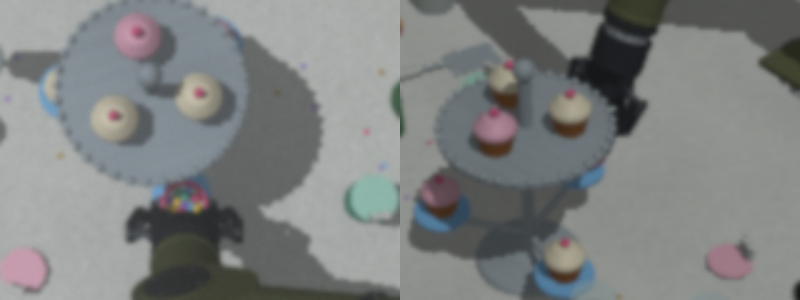

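The sweets are visible in the top view (185,195), the gripper is clear of the plate edge, and the saucer is just ahead. I'll go forward 12 mm and then down gently.

Request:
play_rows:
  rows:
    - {"grip": 1,"dx": 0.3,"dy": -0.5,"dz": 0.1,"twist": 0}
    - {"grip": 1,"dx": 0.6,"dy": -1.0,"dz": 0.2,"twist": 0}
    - {"grip": 1,"dx": 0.65,"dy": -1.05,"dz": 0.2,"twist": 0}
    - {"grip": 1,"dx": 0.8,"dy": -1.0,"dz": 0.2,"twist": 0}
    - {"grip": 1,"dx": 1.0,"dy": -0.9,"dz": 0.2,"twist": 0}
    - {"grip": 1,"dx": 1.2,"dy": -0.8,"dz": 0.2,"twist": 0}
    - {"grip": 1,"dx": 1.3,"dy": -0.76,"dz": 0.2,"twist": 0}
    - {"grip": 1,"dx": 1.3,"dy": -0.76,"dz": 0.2,"twist": 0}

```text
t: 26.9
tcp_pos: [0.5632, -0.0172, 0.099]
tool_rot: [[0.388, -0.922, 0.014], [-0.005, 0.013, 1.0], [-0.922, -0.388, 0.0]]
wrist_force: [-3.1, -1.8, 4.4]
opening: 0.0542
```

```bash
python3 - <<'E'
from h import *
st();print(manip.sense()['wrist_force'])
for n in ['top','side']:
    p,d,m=snap(n);w=cloud(d,m);P=p.astype(int)
    q=w[(np.hypot(w[...,0]-.565,w[...,1]+.017)<.04)&(w[...,2]>.085)&(w[...,2]<.165)&(P[...,0]>P[...,1]+30)]
    if len(q)>3: print(n,len(q),q.min(0).round(4),q.max(0).round(4))
E
```

```text
t 26.9 q [ 32.   59.2 -64.6 127.6 105.3  54.2 -12. ] tcp [ 0.5632 -0.0172  0.099 ] open 0.0542
[[ 0.388 -0.922  0.014]
 [-0.005  0.013  1.   ]
 [-0.922 -0.388  0.   ]]
[-3.1494765  -1.81694074  4.40567049]
top 24 [ 0.5557 -0.046   0.119 ] [0.5792 0.0085 0.1524]
```

Request:
play_rows:
  rows:
    - {"grip": 1,"dx": -0.37,"dy": -0.16,"dz": 0,"twist": 0}
    - {"grip": 1,"dx": -0.37,"dy": -0.16,"dz": 0,"twist": 0}
    - {"grip": 1,"dx": -0.25,"dy": -0.45,"dz": 0,"twist": 0}
    - {"grip": 1,"dx": -0.18,"dy": -0.62,"dz": 0,"twist": 0}
    - {"grip": 1,"dx": -0.18,"dy": -0.62,"dz": 0,"twist": 0}
    - {"grip": 1,"dx": 0,"dy": -0.54,"dz": 0,"twist": 0}
    - {"grip": 1,"dx": 0.15,"dy": -0.48,"dz": 0,"twist": 0}
    - {"grip": 1,"dx": 0.15,"dy": -0.48,"dz": 0,"twist": 0}

```text
t: 27.8
tcp_pos: [0.5684, -0.0172, 0.099]
tool_rot: [[0.387, -0.922, 0.015], [-0.005, 0.014, 1.0], [-0.922, -0.387, 0.001]]
wrist_force: [-0.2, -0.5, -1.1]
opening: 0.0538
```

```bash
python3 - <<'E'
from h import *
st();print(manip.sense()['wrist_force'])
for n in ['top']:
    p,d,m=snap(n);w=cloud(d,m);P=p.astype(int)
    q=w[(np.hypot(w[...,0]-.565,w[...,1]+.017)<.04)&(w[...,2]>.085)&(w[...,2]<.165)&(P[...,0]>P[...,1]+30)]
    if len(q)>3: print(n,len(q),q.min(0).round(4),q.max(0).round(4))
E
```

```text
t 27.8 q [ 31.9  59.2 -64.4 126.7 104.8  53.8 -11. ] tcp [ 0.5684 -0.0172  0.099 ] open 0.0538
[[ 0.387 -0.922  0.015]
 [-0.005  0.014  1.   ]
 [-0.922 -0.387  0.001]]
[-0.24110286 -0.5170476  -1.1468359 ]
top 15 [ 0.5624 -0.0411  0.1189] [0.5811 0.0084 0.1556]
```

Request:
play_rows:
  rows:
    - {"grip": 1,"dx": 0.1,"dy": 0.04,"dz": 0,"twist": 0}
    - {"grip": 1,"dx": 0.1,"dy": 0.04,"dz": 0,"twist": 0}
    - {"grip": 0,"dx": 0.1,"dy": 0.04,"dz": 0,"twist": 0}
    - {"grip": -0.5,"dx": 0.1,"dy": 0.04,"dz": 0,"twist": 0}
    - {"grip": -1,"dx": 0.1,"dy": 0.04,"dz": 0,"twist": 0}
    - {"grip": -1,"dx": 0.1,"dy": 0.04,"dz": 0,"twist": 0}
    - {"grip": -1,"dx": 0.1,"dy": 0.04,"dz": 0,"twist": 0}
    - {"grip": -1,"dx": 0.1,"dy": 0.04,"dz": 0,"twist": 0}

```text
t: 28.65
tcp_pos: [0.5686, -0.0171, 0.098]
tool_rot: [[0.388, -0.922, 0.015], [-0.005, 0.014, 1.0], [-0.922, -0.388, 0.001]]
wrist_force: [-1.0, -0.1, -0.2]
opening: 0.0852
```

Request:
play_rows:
  rows:
    - {"grip": -1,"dx": -0.5,"dy": 1,"dz": 0,"twist": 0}
    - {"grip": -1,"dx": -1.2,"dy": 2.6,"dz": 0,"twist": 0}
    - {"grip": -1,"dx": -2.2,"dy": 5,"dz": 0,"twist": 0}
    - {"grip": -1,"dx": -4,"dy": 8,"dz": 0,"twist": 0}
    - {"grip": -1,"dx": -6,"dy": 11,"dz": 0,"twist": 0}
    - {"grip": -1,"dx": -10,"dy": 12,"dz": 0,"twist": 0}
    - {"grip": -1,"dx": -13,"dy": 12,"dz": 0,"twist": 0}
    - {"grip": -1,"dx": -13,"dy": 12,"dz": 0,"twist": 0}

```text
t: 29.45
tcp_pos: [0.4202, -0.0163, 0.1796]
tool_rot: [[0.381, -0.925, 0.016], [-0.008, 0.014, 1.0], [-0.925, -0.381, -0.002]]
wrist_force: [0.8, -0.0, 1.4]
opening: 0.0854
```

```bash
python3 - <<'E'
from h import *
st();ims=[]
for n in ['top','side','wrist']:
    p,d,m=snap(n);w=cloud(d,m);P=p.astype(int);ims.append(p)
    q=w[(np.hypot(w[...,0]-.565,w[...,1]+.017)<.045)&(w[...,2]>.085)&(w[...,2]<.165)&(P[...,0]>P[...,1]+30)]
    if len(q)>3:
        print(n,len(q),q.min(0).round(4),q.max(0).round(4)); t=q[q[:,2]>.144]
        if len(t)>3: print(' rim',t.min(0).round(4),t.max(0).round(4))
    k=(np.hypot(w[...,0]-.568,w[...,1]+.018)<.055)&(w[...,2]>.074)&(w[...,2]<.086)&(P[...,2]>P[...,0]+15); q=w[k]
    if len(q)>3: print(' saucer',q.min(0).round(4),q.max(0).round(4))
    q=w[(np.hypot(w[...,0]-.475,w[...,1]-.195)<.05)&(w[...,2]>.003)&(w[...,2]<.02)&(P[...,0]>P[...,1]+20)]
    if len(q)>5:
        c=q.mean(0);_,_,V=np.linalg.svd(q-c);print(' lid',len(q),c.round(4),V[2].round(3))
save(np.hstack([cv2.resize(ims[2],(400,300)),cv2.resize(ims[0][130:250,180:340],(400,300))]),'j.png')
E
```

```text
t 29.45 q [ 37.5  50.3 -84.4 146.6  94.3  62.1 -24.6] tcp [ 0.4202 -0.0163  0.1796] open 0.0854
[[ 0.381 -0.925  0.016]
 [-0.008  0.014  1.   ]
 [-0.925 -0.381 -0.002]]
top 84 [ 0.5386 -0.0431  0.0948] [0.5796 0.0055 0.1524]
 rim [ 0.5408 -0.0431  0.1464] [0.5626 0.0054 0.1524]
 saucer [ 0.5318 -0.0549  0.0741] [0.5891 0.019  0.0855]
 lid 226 [0.4758 0.195  0.0095] [-0.002  0.002  1.   ]
 saucer [ 0.5323 -0.0052  0.0747] [0.6039 0.0258 0.083 ]
 lid 172 [0.4769 0.1985 0.0088] [ 0.011 -0.012 -1.   ]
wrist 5413 [ 0.5354 -0.0435  0.085 ] [0.5909 0.0114 0.1513]
 rim [ 0.5354 -0.0435  0.144 ] [0.5909 0.0113 0.1513]
 saucer [ 0.5274 -0.052   0.0742] [0.587  0.0226 0.0818]
 lid 2152 [0.474  0.1956 0.0104] [-0.003 -0.001  1.   ]
```

View pics/j.png

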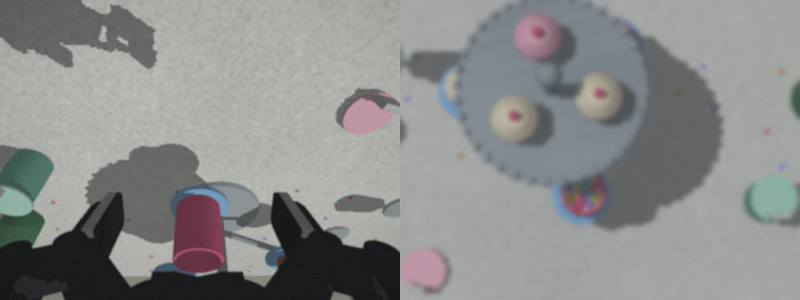

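```bash
python3 -c "
from h import *
job.hand_in(); print(manip.sense()['t'])"
```

```text
the job is handed in; nothing more can be done
the job is handed in; nothing more can be done
```

The pink canister is standing open on the empty saucer and its lid is lying flat on the table, tab up. I handed the job in at about 29.5 s of the 61 s allowed; hand-in reports no verdict.

- **Leaning the gripper:** the moves only allow a turn about the tool's own axis. I got the lean by repeatedly pushing the arm against its reach limit, about 1.5° each time, until it leaned back 23°. That is less than the 30–40° you suggest, but enough to clear the top plate.
- **Lid:** I lifted it by its tab and set it down near (0.475, 0.196) while the canister still stood on the table. At the last check all three cameras showed it level within about 0.02 rad, with its top about 10 mm up.
- **Canister:** I carried it upright, and it touched down a few mm short of centre. I raised it slightly, moved it 5 mm forward, set it down and let go.

**Last checks:**
- From the wrist camera, the canister's middle is about 2–3 mm from the saucer's middle (limit 12 mm).
- Its rim is about 150 mm up, which fits it standing on the saucer.
- The gripper was open and about 15 cm back, touching nothing.

**Disagreements and gaps:**
- The cameras' estimates of the saucer's middle differed by 3–4 mm in y.
- The side camera could not see the canister in place, because the plate hid it.
- I checked the bystanders only by eye. The mint canister and cupcakes looked unmoved in the last pictures. The glasses, vase and cake server were never near the path, but they were mostly out of view at the end.

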